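# Clock a strainer lid onto its pin, press it home and swing the catch over it

## Task

Close the strainer pot: with the fingertip, push the stub on the loose lid to turn the lid until the notch in its rim stands over the locating pin of the pot, then press the lid straight down until it sits fully home on the pot. Then push the knob of the swing catch all the way round so that the catch lies over the seated lid. Do not lift the lid, and leave the loose parts and tools lying about where they are.

Things in the scene. Friction and masses are not known exactly. Their poses are not given: they have to be found in the camera images.
- strainer: Grey cast strainer pot, fixed, on a round foot of 116 mm; 108 mm high to its flat sealing face (112 mm diameter). Origin: centre of the foot's underside, on the pot's axis; z up. The pin's lug is at its -x side, the catch's lug at its -y side; brass pipe unions with black caps reach 85 mm out at +y and -y, 62 mm up. Its yaw varies, and all on it turns with it.
- pin_tip (a point): Tip of the locating pin: upright steel dowel, 8 mm diameter, standing 12 mm above the sealing face (tip 120 mm above the bench) 53 mm from the pot's axis, on a lug (23 mm wide) that juts out 10 mm past the lid's rim; its top 4 mm taper to 3 mm diameter as a lead-in.
- lid (a joint): How far the aluminium lid is pressed down, m. 0: up on its tight O-ring spigot, flange 12.5 mm above the sealing face, 0.5 mm clear of the pin; 0.0125: fully home, against a hard stop; negative: lifted. It stays at the height it is left at; pushing down takes about 8 N (2 N more at 0.1 m/s) and works only with the notch over the pin (whose taper draws the lid in from up to 3 mm off).
- lid_turn (a joint): Turn of the lid about the pot's upright axis, rad, positive counter-clockwise seen from above. 0 or a whole turn (6.283): notch exactly over the pin. Starts between 0.7 and 5.58, so either way round may be the shorter. It turns both ways without end, drags with about 0.12 N m and stays where it is left.
- lid_notch (a point): Point in the lid's only rim notch that must stand over the pin: on the underside of the lid's flange, 53 mm from the axis. The lid's flange is a plain round plate of 112 mm diameter, 10 mm thick; the U notch is open to the rim, 11 mm wide and reaches in to 46 mm from the axis.
- lid_centre (a point): Centre of the top of the low round boss (34 mm diameter, 3 mm high) in the middle of the lid, on the pot's axis: the place to press. 13 mm above the underside of the flange, so 133.5 mm above the bench with the lid up and 121 mm with it home.
- stub_top (a point): Centre of the top of the upright round stub with black cap on the lid: 23 mm diameter, 33 mm high above the flat of the flange (top 163.5 mm above the bench with the lid up), 36 mm from the lid's axis, straight across from the notch. Pushed sideways it turns the lid. The flat round it is 130.5 mm above the bench with the lid up, with ribs 2.5 mm high.
- catch (a joint): Turn of the swing catch about its upright pivot, rad: starts at 0 to 0.25 (open, clear of the lid); 1.745 is fully closed, against its stop, the arm pointing at the pot's axis. It closes clockwise seen from above. It is stiff (0.10 N m) and stays where it is left. With the lid up, its arm meets the lid's edge at about 0.7 and goes no further.
- catch_pivot (a point): Catch pivot, at the top face of the arm (127.5 mm above the bench), 72 mm from the pot's axis at the pot's -y side. The arm is a steel bar, 14 mm wide, 8 mm thick, reaching 41 mm from the pivot; its underside clears the top of the seated lid by 1.5 mm. A screw head stands 4 mm above the arm at the pivot.
- catch_knob (a point): Centre of the top of the upright black knob on the catch arm: 16 mm diameter, from the top of the arm up to 153.5 mm above the bench, 31 mm from the pivot. Pushed sideways it swings the catch.
- lever_press_left: Fixed tall cast lever press, no part of the job: keep clear of it. Left of the pot (+y); its base, column and head fill x from -105 to +110 mm and y from -85 to +80 mm about this origin (world axes; underside, on the bench) up to 390 mm; a lever with a ball rises to 430 mm near x +60, y +50. Arms that start to the left of it must pass over or in front of it.
- fitting_1: Small brass fitting with black collar, 16 mm diameter, 26 mm high, standing loose behind the pot; leave it alone. Origin: centre of its underside.
- fitting_2: Another such fitting, likewise.
- screw_dish: Round steel dish of screws, 90 mm diameter, 18 mm high, loose, behind and left of the pot; leave it alone. Origin: centre of its underside.
- screwdriver: Screwdriver with yellow handle, 172 mm long, lying loose between the big carton and the black tray; leave it alone. Origin: under its middle.
- hex_keys: Blue folding hex key set, 90 mm long, 26 mm high, lying loose on the big carton in front of the pot (carton top 130 mm above the bench); leave it alone. Origin: under its middle.
- spanner: Steel open-ended spanner, 163 mm long, 6 mm thick, lying loose on the same carton; leave it alone. Origin: under its middle.
Not all that is in view belongs to the job. There is more than one size of the strainer; the job needs the larger.

How it is judged (in metres and radians):
On the way:
1. the lid is home, notch over pin, with the catch still clear of it (value of joint lid above 0.0105 m and horizontal distance between lid_notch and pin_tip below 0.004 m and value of joint catch below 0.65 rad), for 0.2 s.
At the end, for the whole second after the job is handed in: the lid is pressed down at least 10.5 mm of its 12.5 mm with its notch within 4 mm of the pin, and the catch is turned to at least 1.45 rad (within 17 degrees of its stop), over the lid (value of joint lid above 0.0105 m and horizontal distance between lid_notch and pin_tip below 0.004 m and value of joint catch above 1.45 rad and velocity of joint catch below 0.05 rad/s and velocity of joint lid below 0.01 m/s); the robot touches nothing.
It fails at once if the lid is lifted more than 4 mm above its starting height (value of joint lid below -0.004 m).
It fails at once if a loose part or tool near the work is moved more than 30 mm (distance of any of fitting_1, fitting_2, screw_dish, screwdriver, hex_keys, spanner from where it was at the start of the episode above 0.03 m).
It also fails if it takes over 58 s, if anything falls off the work surface, if the arm or the gripper's body presses on something with over 40 N, if the wrist force passes 120 N, or if a joint passes its speed limit or range.

## Robot

A 6-joint arm with a two-finger parallel gripper is mounted at the origin on a cart in front of the work surface, level with it; the furniture and walls round the work are solid. World frame = base frame: x ahead of the robot, y to its left, z up, the work surface at z = 0. Lengths are in mm, angles in rad, forces in N, time in s.
With the tool pointing down it reaches from about 325 to 850 mm from the base axis. Payload 4.4 kg.
Tool frame: the origin (TCP) lies at the very end of the fingers, on their centre line; the grasp point (between the pads) lies manip.hold_point_z behind it (manip.hold_point_z is the distance from the TCP to the grasp point, in mm); z points along the fingers, y is the line along which they close (so a half turn about z gives the same grasp; the last joint's range is limited). The gripper opens to 94 mm and grips with 3 to 60 N. Pads are 16 mm wide; open, the fingers measure 119 mm over their backs; the gripper's body (75 mm by 177 mm) begins 78 mm behind the grasp point.
Start: joints at [-1.27, 0.207, 1.542, -0, 1.393, -0.15], TCP at [250.508, -517.564, 205.447] pointing down, gripper open.
Joint ranges: [-2.73, 2.73], [-0.86, 2.22], [0.23, 2.46], [-1.11, 4.25], [0.08, 2.63], [-2.82, 2.82]. Speed limits (rad/s): [2.79, 2.79, 3.14, 3.14, 3.14, 3.14].

## Interface

Orientations are given as [roll, pitch, yaw] about the fixed x, y, z axes, in that order (R = Rz(yaw) Ry(pitch) Rx(roll)).
In Python, from cell import manip gives the robot as it stands.
- The arm moves only by the tool play_rows, never from a script. Its arguments are lists of equal length, an entry for each row: "grip": the finger opening in mm, from 0 to 94; "slide": the shift along the tool's x, y, z in shares of 800 mm (1.0 is 800 mm), a list of three; "angular": the turn, a rotation vector about the tool's x, y, z in shares of pi/2 rad (1.0 is pi/2 rad), a list of three. A call has 1 to 20 rows; each row is the pose to reach, as a shift and turn from the pose commanded when the call began, along the tool's axes at that moment; what a row does not reach only later rows make up. A row lasts 1/10 s, in which the tool goes at most 50 mm and 8.59 degrees, less where a joint would pass 70% of its speed; a pose out of reach is approached as far as the arm can. A call with a gripper value outside its range is refused whole. The fingers move at their own pace and stop on an object; "squeeze" is the grip in N (left out, the last holds). Time passes only in rows, so rows that repeat a pose let the fingers close. It gives the time, the measured TCP pose, the force, the opening and the grip force at its end, in the units of the state.
- manip.get_obs(): the state, without advancing time (a new reading comes with each control period).
- manip.grab_frame(name): name is "side" or "top"; returns a dict with "image" (384x512x3 uint8, red, green, blue), "fx", "fy", "cx", "cy" (pixels), "k1" (the pictures are not rectified: a ray, as slopes to the right and down, at radius r is drawn at 1 + k1 r^2 times it, then the intrinsics apply), "world_from_camera" (4x4, takes a point from camera to world coordinates). Camera axes: x right, y up, looking along -z (the intrinsics and any distortion apply to the point x, -y, -z); pixel columns grow to the right and rows downward; lengths in mm; the calibration is good to about 2 mm. A picture is of the moment at which its call begins. There is no depth.
- manip.finish_job(): hands the job in; it is judged then, once.
The state is a dict: "t": time; "joint_pos": joint angles; "qvel": joint speeds; "effort": joint torques, N m; "tool_pos": TCP position; "ee_rot": TCP orientation; "wrist_force": force on the tool from outside, world axes, zero at the start; "torque": the same for the moment, N m; "gripper_width": finger opening in mm; "grip_force": force on a finger pad.
Only numpy, scipy, OpenCV 4.12 (cv2) and the standard library are available. Lean on these libraries where they do the work, as an engineer would, in place of code of your own. Each camera call takes 0.05 s, during which the arm holds its last target. There are 200 camera calls.

## Working session

There is one attempt and no reset: what is moved stays moved. The work goes in short steps, Python scripts to look and compute and a tool call to move; the robot and the scene stay as the last step left them, time stands still between calls to the robot, and variables do not carry over. Pictures are saved under pics/ and viewed, at most 10 in all, crops included, and the job is handed in when it is done.

Besides the shell and the picture viewer there is one more tool, called after "Call:" as name(argument=value, ...) on one line, values as JSON. play_rows: Moves the arm, as the interface text tells. Its arguments: {"type":"object","properties":{"grip":{"type":"array","items":{"type":"number"}},"slide":{"type":"array","items":{"type":"array","items":{"type":"number"}}},"angular":{"type":"array","items":{"type":"array","items":{"type":"number"}}},"squeeze":{"type":"number"}},"required":["grip","slide","angular"]}

```bash
mkdir -p pics; cat > h.py <<'E'
import numpy as np, cv2
from cell import manip
def grab(n,f=None):
    d=manip.grab_frame(n)
    if f: cv2.imwrite('pics/'+f,cv2.cvtColor(np.asarray(d['image']),cv2.COLOR_RGB2BGR))
    return d
def ray(d,u,v):
    K=np.array([[d['fx'],0,d['cx']],[0,d['fy'],d['cy']],[0,0,1.]])
    p=cv2.undistortPoints(np.array([[[u,v]]],float),K,np.array([d['k1'],0,0,0.]))[0,0]
    T=np.array(d['world_from_camera']); return T[:3,3],T[:3,:3]@np.array([p[0],-p[1],-1])
def onz(d,u,v,z):
    o,r=ray(d,u,v); return o+r*(z-o[2])/r[2]
def proj(d,P):
    T=np.array(d['world_from_camera']); p=T[:3,:3].T@(np.array(P,float)-T[:3,3])
    a,b=p[0]/-p[2],-p[1]/-p[2]; s=1+d['k1']*(a*a+b*b)
    return d['fx']*a*s+d['cx'],d['fy']*b*s+d['cy']
E
python3 - <<'E'
from h import *
for n in('side','top'):
    d=grab(n,n+'0.png'); print(n,np.round(d['world_from_camera'],3).tolist(),d['fx'],d['k1'])
print(manip.get_obs(), manip.hold_point_z)
E
```

```text
side [[0.914, -0.333, 0.231, 816.244], [0.405, 0.768, -0.497, -655.641], [-0.012, 0.548, 0.837, 1009.127], [0.0, 0.0, 0.0, 1.0]] 459.6640658378117 0.03750040786021844
top [[-0.004, 0.988, -0.156, 379.001], [-1.0, -0.006, -0.012, -138.206], [-0.013, 0.156, 0.988, 1233.233], [0.0, 0.0, 0.0, 1.0]] 499.75635611426486 0.04685370572647643
{'t': 0.1, 'joint_pos': array([-1.27048544e+00,  2.07349730e-01,  1.54278665e+00,  1.44021775e-05,
        1.39350576e+00, -1.50489551e-01]), 'qvel': array([ 0.00154294, -0.0013842 , -0.00378565, -0.00175872,  0.00100018,
       -0.00184442]), 'effort': array([ 3.32751679e-04, -3.71861744e+01, -2.82292217e+01,  7.01340870e-02,
        3.11150670e-02, -5.81932591e-05]), 'tool_pos': array([ 250.30301704, -516.85890993,  204.41003533]), 'ee_rot': array([-3.13956845e+00, -3.21274872e-04,  4.50797557e-01]), 'wrist_force': array([ 0.00084886,  0.53744776, -0.68111148]), 'torque': array([ 0.0138095 ,  0.04137177, -0.0119896 ]), 'grip_force': 0.0, 'gripper_width': 94.11566389368241} 18.8
```

View pics/top0.png

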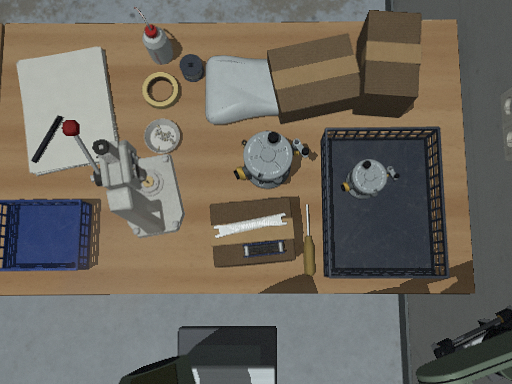

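View pics/side0.png

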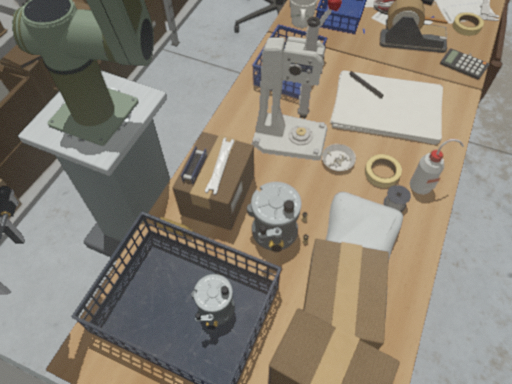

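The top view shows two strainers: one at (268,157) on the bench and a smaller one in the black tray at (370,178). The first is larger, stands behind the carton and has the fittings and dish near it, so it fits the description. I'll confirm it in an enlarged crop.

```bash
python3 - <<'E'
import cv2,numpy as np
a=cv2.resize(cv2.imread('pics/top0.png')[115:200,220:320],(700,595),interpolation=cv2.INTER_CUBIC)
b=cv2.resize(cv2.imread('pics/side0.png')[175:260,235:320],(595,595),interpolation=cv2.INTER_CUBIC)
cv2.imwrite('pics/ct.png',a);cv2.imwrite('pics/cs.png',b)
E
```

```text
(no output)
```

View pics/ct.png

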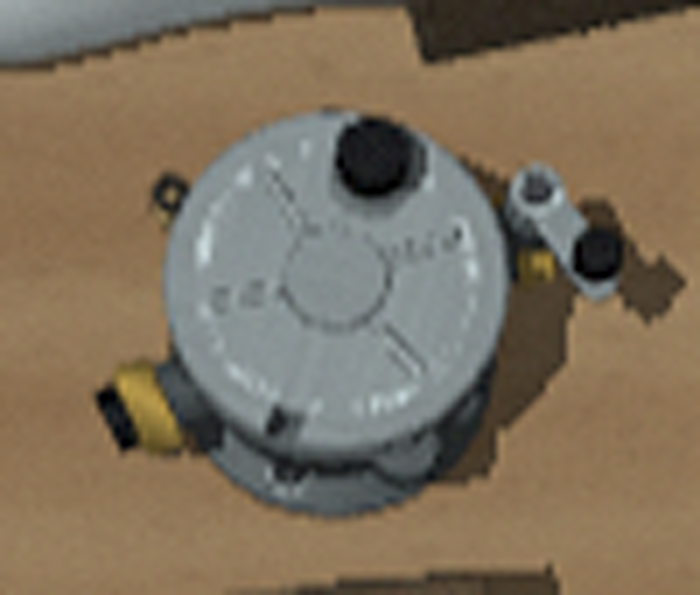

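View pics/cs.png

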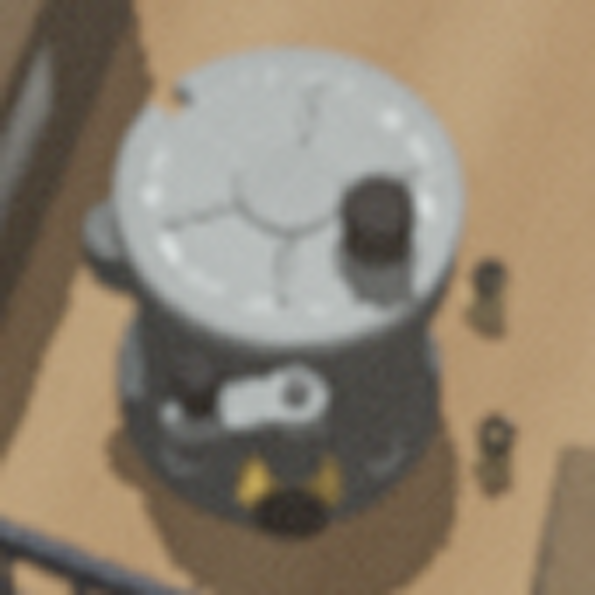

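The crops confirm it: lid centre at (335,278), black stub (375,157), notch (285,418), catch pivot (537,187), knob (598,252) and pin lug about (410,455) in the top crop. In the side crop: boss (290,190), stub (378,208), notch (172,103), pivot (297,395).

```bash
cat > m.py <<'E'
from h import *
t=grab('top');s=grab('side')
f=lambda p,o:((p[0]+.5)/7-.5+o[0],(p[1]+.5)/7-.5+o[1])
pts={'lid':((335,278),(290,188),133.5),'stub':((375,157),(378,208),163.5),'notch':((285,418),(172,103),130.5),'piv':((537,187),(297,393),131.5),'knob':((598,252),(198,395),153.5),'lug':((410,455),(105,235),108),'cap':((118,418),None,62)}
W={}
for k,(a,b,z) in pts.items():
    pa=onz(t,*f(a,(220,115)),z); pb=onz(s,*f(b,(235,175)),z) if b else None
    W[k]=pa; print(k,pa.round(1),pb if b is None else pb.round(1))
for A,B in(('lid','stub'),('lid','notch'),('lid','piv'),('piv','knob'),('lid','lug'),('lid','cap')):
    v=(W[B]-W[A])[:2]; print(A,B,np.hypot(*v).round(1),np.arctan2(v[1],v[0]).round(3))
    if A+B!='lidcap' and pts[A][1] is not None:
        pa=[onz(s,*f(pts[q][1],(235,175)),pts[q][2]) for q in(A,B)];v=(pa[1]-pa[0])[:2];print('   side',np.hypot(*v).round(1),np.arctan2(v[1],v[0]).round(3))
# black cap contour in top & fit ellipse of lid
for n,d,roi in(('top',t,(240,125,300,160)),):
    im=np.asarray(d['image']);g=im.max(2)
    m=(g<60).astype(np.uint8);x0,y0,x1,y1=roi
    q=np.zeros_like(m);q[120:170,255:315]=m[120:170,255:315]
    c,l,st,ce=cv2.connectedComponentsWithStats(q)
    for i in range(1,c):
        if st[i,4]>15: print(n,st[i],ce[i].round(1),onz(d,*ce[i],163.5).round(1),onz(d,*ce[i],153.5).round(1))
E
python3 m.py
```

```text
lid [ 631.8 -147.9  133.5] [ 634.5 -148.6  133.5]
stub [ 663.7 -160.4  163.5] [ 668.2 -161.9  163.5]
notch [ 586.6 -131.5  130.5] [ 586.3 -132.1  130.5]
piv [ 661.8 -213.4  131.5] [ 664.2 -214.8  131.5]
knob [ 635.  -230.8  153.5] [ 641.1 -238.4  153.5]
lug [ 578.3 -172.2  108. ] [ 580.9 -174.4  108. ]
cap [599.9 -74.2  62. ] None
lid stub 34.3 -0.375
   side 36.2 -0.375
lid notch 48.0 2.795
   side 51.0 2.813
lid piv 72.1 -1.14
   side 72.6 -1.15
piv knob 32.0 -2.567
   side 32.9 -2.347
lid lug 58.7 -2.715
   side 59.5 -2.693
lid cap 80.2 1.979
top [280 120  17   4  39] [286.  120.9] [ 700.1 -189.1  163.5] [ 703.1 -189.6  153.5]
top [268 132  11  12 105] [273.1 137.1] [ 663.5 -160.3  163.5] [ 666.1 -160.5  153.5]
top [291 144   7  12  26] [293.5 149.2] [ 635.9 -204.8  163.5] [ 638.3 -205.4  153.5]
top [302 147   7   8  50] [305.1 150.6] [ 632.5 -230.1  163.5] [ 634.9 -231.   153.5]
```

The large pot's axis is at about (633,-148), yaw about 0.43. The stub is at -0.375 rad and must go counter-clockwise to 0.426. First I'll move the closed fingers over the clockwise side of the stub.

Careful with the scale: shifts go in shares of 800 mm and turns go in shares of pi/2 rad. That gives: 506 mm / 800 = 0.6325, 490 mm / 800 = 0.6125, 0.826 rad / 1.5708 = 0.5258.

Call:
play_rows(grip=[0,0,0,0,0,0,0,0,0,0,0,0,0,0,0,0,0,0,0,0], slide=[[0,0,-0.0625],[0,0,-0.125],[0.05,-0.0113,-0.1438],[0.1,-0.0225,-0.1438],[0.15,-0.035,-0.1438],[0.2,-0.0463,-0.1438],[0.25,-0.0575,-0.1438],[0.3,-0.07,-0.1438],[0.35,-0.0813,-0.1438],[0.4,-0.0925,-0.1438],[0.45,-0.1038,-0.1438],[0.5,-0.1163,-0.1438],[0.55,-0.1275,-0.1438],[0.5875,-0.1363,-0.1438],[0.6125,-0.1413,-0.1438],[0.6325,-0.1463,-0.1438],[0.6325,-0.1463,-0.1438],[0.6325,-0.1463,-0.1438],[0.6325,-0.1463,-0.1438],[0.6325,-0.1463,-0.1438]], angular=[[0,0,0],[0,0,0],[0,0,0.0509],[0,0,0.1019],[0,0,0.1528],[0,0,0.2037],[0,0,0.2546],[0,0,0.3056],[0,0,0.3565],[0,0,0.4074],[0,0,0.4584],[0,0,0.5093],[0,0,0.5258],[0,0,0.5258],[0,0,0.5258],[0,0,0.5258],[0,0,0.5258],[0,0,0.5258],[0,0,0.5258],[0,0,0.5258]])

```text
t: 2.2
tool_pos: [654.3, -192.8, 320.8]
ee_rot: [3.141, -0.0, -0.377]
wrist_force: [-0.2, -0.8, 0.4]
gripper_width: 0.7
grip_force: 0.0
```

```bash
cat > w.py <<'E'
from h import *
from scipy.spatial.transform import Rotation as Ro
def rows(P0,r0,wps):
    R=Ro.from_euler('xyz',r0)
    for x,y,z,yaw in wps:
        s=R.inv().apply(np.array([x,y,z])-P0); a=(R.inv()*Ro.from_euler('xyz',[np.pi,0,yaw])).as_rotvec()
        print(s.round(1).tolist(),a.round(3).tolist())
def arc(ax,th,gap=24): # finger behind stub
    e=np.array([np.cos(th),np.sin(th)]);t=np.array([-e[1],e[0]]);return np.array(ax)+36*e-gap*t
E
python3 - <<'E'
from w import *
o=manip.get_obs()
P=o['tool_pos'].copy();P[2]=141
w=[(*arc((633,-148),-.375,28),141,-.375)]+[(*arc((633,-148),t),141,t) for t in np.linspace(-.375,.39,13)]
rows(P,[np.pi,0,-.377],w)
E
```

```text
[-0.3, -5.9, -0.0] [-0.0, 0.0, -0.002]
[-0.3, -9.9, -0.0] [-0.0, 0.0, -0.002]
[1.2, -12.3, -0.0] [0.0, 0.0, -0.066]
[2.5, -14.7, -0.0] [-0.0, 0.0, -0.13]
[3.6, -17.2, -0.0] [0.0, 0.0, -0.193]
[4.6, -19.8, -0.0] [0.0, 0.0, -0.257]
[5.4, -22.4, -0.0] [-0.0, 0.0, -0.321]
[6.1, -25.1, -0.0] [-0.0, 0.0, -0.384]
[6.5, -27.8, -0.0] [0.0, 0.0, -0.448]
[6.8, -30.6, -0.0] [-0.0, 0.0, -0.512]
[7.0, -33.3, -0.0] [0.0, 0.0, -0.576]
[6.9, -36.1, -0.0] [0.0, 0.0, -0.64]
[6.7, -38.8, -0.0] [0.0, 0.0, -0.703]
[6.3, -41.5, -0.0] [0.0, 0.0, -0.767]
```

Scaled: 180 mm / 800 = 0.225, 170 mm / 800 = 0.2125.

Call:
play_rows(grip=[0,0,0,0,0,0,0], slide=[[0,0,0.05],[0,0,0.1],[0,0,0.15],[0,0,0.1875],[0,0,0.2125],[0,0,0.225],[0,0,0.225]], angular=[[0,0,0],[0,0,0],[0,0,0],[0,0,0],[0,0,0],[0,0,0],[0,0,0]])

```text
t: 2.9
tool_pos: [653.6, -191.9, 138.9]
ee_rot: [-3.142, 0.003, -0.376]
wrist_force: [-0.5, -0.3, 0.1]
gripper_width: 0.8
grip_force: 0.0
```

Scaled: -41.5 mm / 800 = -0.0519, -38.8 mm / 800 = -0.0485, -0.767 rad / 1.5708 = -0.4883.

Call:
play_rows(grip=[0,0,0,0,0,0,0,0,0,0,0,0,0,0,0,0], slide=[[0,-0.0075,0],[0,-0.0125,0],[0.0015,-0.0154,0],[0.0031,-0.0184,0],[0.0045,-0.0215,0],[0.0058,-0.0248,0],[0.0068,-0.028,0],[0.0076,-0.0314,0],[0.0081,-0.0348,0],[0.0085,-0.0383,0],[0.0088,-0.0416,0],[0.0086,-0.0451,0],[0.0084,-0.0485,0],[0.0079,-0.0519,0],[0.0079,-0.0519,0],[0.0079,-0.0519,0]], angular=[[0,0,0],[0,0,0],[0,0,-0.042],[0,0,-0.0828],[0,0,-0.1229],[0,0,-0.1636],[0,0,-0.2044],[0,0,-0.2445],[0,0,-0.2852],[0,0,-0.3259],[0,0,-0.3667],[0,0,-0.4074],[0,0,-0.4475],[0,0,-0.4883],[0,0,-0.4883],[0,0,-0.4883]])

```text
t: 4.5
tool_pos: [677.7, -156.5, 142.7]
ee_rot: [3.138, -0.003, 0.391]
wrist_force: [1.4, -2.5, 3.2]
gripper_width: 0.7
grip_force: 1.7
```

Scaled: 350 mm / 800 = 0.4375, -180 mm / 800 = -0.225.

Call:
play_rows(grip=[0,0,0,0,0,0,0,0,0,0,0,0,0,0,0], slide=[[0,0.0125,0],[0,0.0125,-0.0625],[0,0.0125,-0.125],[0,0.05,-0.1875],[0,0.1,-0.225],[0,0.1625,-0.225],[0,0.225,-0.225],[0,0.2875,-0.225],[0,0.35,-0.225],[0,0.4125,-0.225],[0,0.4375,-0.225],[0,0.4375,-0.225],[0,0.4375,-0.225],[0,0.4375,-0.225],[0,0.4375,-0.225]], angular=[[0,0,0],[0,0,0],[0,0,0],[0,0,0],[0,0,0],[0,0,0],[0,0,0],[0,0,0],[0,0,0],[0,0,0],[0,0,0],[0,0,0],[0,0,0],[0,0,0],[0,0,0]])

```text
t: 6.0
tool_pos: [768.2, -451.7, 303.0]
ee_rot: [3.104, -0.028, 0.395]
wrist_force: [0.4, 0.3, 0.0]
gripper_width: 0.6
grip_force: 0.0
```

```bash
python3 - <<'E'
from h import *
d=grab('top','top1.png');s=grab('side','side1.png')
a=cv2.resize(cv2.imread('pics/top1.png')[115:200,225:325],(700,595),interpolation=cv2.INTER_CUBIC)
cv2.imwrite('pics/ct1.png',a)
E
cat >> /dev/null
```

```text
(no output)
```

View pics/ct1.png

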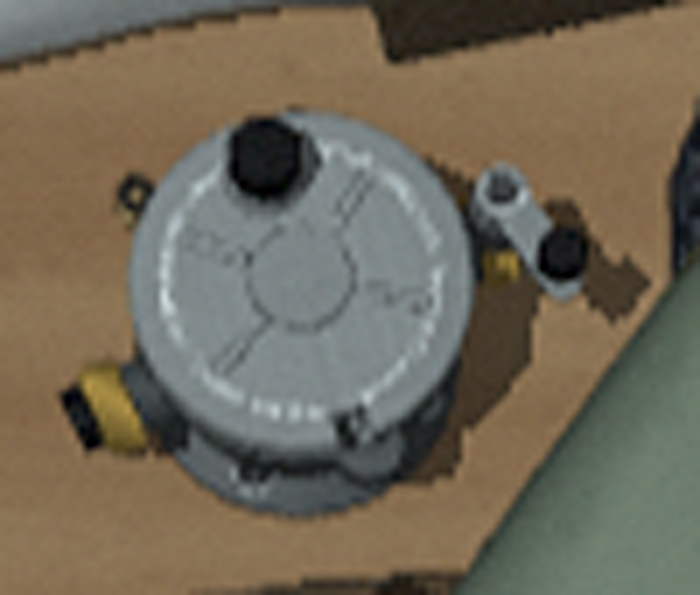

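Crop: stub (266,157), boss (300,278), notch (355,425) now just beside the pin lug, pivot (503,187).

```bash
cat > m2.py <<'E'
from h import *
t=grab('top');f=lambda p:((p[0]+.5)/7-.5+225,(p[1]+.5)/7-.5+115)
g=np.asarray(t['image']).max(2)
q=np.zeros(g.shape,np.uint8);q[125:160,250:280]=g[125:160,250:280]<60
c,l,st,ce=cv2.connectedComponentsWithStats(q);i=1+st[1:,4].argmax()
S=onz(t,*ce[i],163.5);print('stub',ce[i],S.round(1))
L=onz(t,*f((300,278)),133.5);N=onz(t,*f((355,425)),130.5);V=onz(t,*f((503,187)),131.5)
print(L.round(1),N.round(1),V.round(1))
for ax in(L,np.array([633,-148,0])):
    print([round(float(np.arctan2(*(p-ax)[1::-1])),3) for p in(S,N,V)])
D=(N-S);print('S->N',np.arctan2(D[1],D[0])+np.pi, np.hypot(*D[:2]))
E
python3 m2.py
```

```text
stub [262.66037736 137.47169811] [ 662.8 -137.4  163.5]
[ 631.8 -147.9  133.5] [ 584.1 -165.2  130.5] [ 661.8 -213.7  131.5]
[0.326, -2.793, -1.142]
[0.343, -2.804, -1.157]
S->N 0.339766833678278 83.4415828197832
```

Scaled: -290 mm / 800 = -0.3625, -270 mm / 800 = -0.3375.

Call:
play_rows(grip=[0,0,0,0,0,0,0,0,0,0,0], slide=[[0,-0.05,0],[0,-0.1,0],[0,-0.15,0],[0,-0.2,0],[0,-0.25,0],[0,-0.3,0],[0,-0.3375,0],[0,-0.3625,0],[0,-0.3625,0],[0,-0.3625,0],[0,-0.3625,0]], angular=[[0,0,0],[0,0,0],[0,0,0],[0,0,0],[0,0,0],[0,0,0],[0,0,0],[0,0,0],[0,0,0],[0,0,0],[0,0,0]])

```text
t: 7.25
tool_pos: [657.2, -187.1, 290.5]
ee_rot: [3.106, -0.027, 0.391]
wrist_force: [0.0, 0.2, -0.0]
gripper_width: 0.4
grip_force: 0.0
```

```bash
python3 - <<'E'
from w import *
o=manip.get_obs();print(o['tool_pos'],o['ee_rot'])
rows(o['tool_pos'],o['ee_rot'],[(682.3,-167.6,300,.391),(682.3,-167.6,141,.391)])
E
```

```text
[ 657.24988785 -187.09915286  290.53208704] [ 3.10575258 -0.02673484  0.39139913]
[30.8, -8.2, -8.9] [0.036, -0.027, -0.0]
[26.6, -13.8, 149.9] [0.036, -0.027, -0.0]
```

Scaled: 150 mm / 800 = 0.1875, 26.6 mm / 800 = 0.0333, 0.036 rad / 1.5708 = 0.0229.

Call:
play_rows(grip=[0,0,0,0,0,0,0,0,0,0], slide=[[0.0388,-0.01,-0.0113],[0.0388,-0.01,-0.0113],[0.0375,-0.0113,0.0375],[0.0363,-0.0138,0.0875],[0.035,-0.015,0.1375],[0.0338,-0.0169,0.175],[0.0333,-0.0173,0.1875],[0.0333,-0.0173,0.1875],[0.0333,-0.0173,0.1875],[0.0333,-0.0173,0.1875]], angular=[[0.0229,-0.0172,0],[0.0229,-0.0172,0],[0.0229,-0.0172,0],[0.0229,-0.0172,0],[0.0229,-0.0172,0],[0.0229,-0.0172,0],[0.0229,-0.0172,0],[0.0229,-0.0172,0],[0.0229,-0.0172,0],[0.0229,-0.0172,0]])

```text
t: 8.25
tool_pos: [683.2, -167.2, 143.5]
ee_rot: [3.14, -0.003, 0.391]
wrist_force: [0.2, 0.2, 0.3]
gripper_width: 0.3
grip_force: 0.0
```

```bash
python3 - <<'E'
from w import *
o=manip.get_obs();print(o['tool_pos'],o['ee_rot'],o['wrist_force'])
rows(o['tool_pos'],o['ee_rot'],[(678.6,-158.7,141,.391),(677.7,-156.5,141,.391),(678,-154.5,141,.435),(678.3,-152.5,141,.479)])
E
```

```text
[ 683.17439763 -167.1649749   143.45175762] [ 3.13956218e+00 -2.72303942e-03  3.91486681e-01] [0.24226468 0.23218078 0.31917208]
[-1.0, -9.6, 2.4] [0.002, -0.003, 0.0]
[-1.0, -12.0, 2.4] [0.002, -0.003, 0.0]
[0.0, -13.7, 2.4] [0.002, -0.003, -0.044]
[1.1, -15.4, 2.4] [0.002, -0.003, -0.088]
```

Scaled: -15.4 mm / 800 = -0.0193, -13.7 mm / 800 = -0.0171, -0.088 rad / 1.5708 = -0.056.

Call:
play_rows(grip=[0,0,0,0,0,0,0], slide=[[-0.0013,-0.01,0.0013],[-0.0013,-0.015,0.0013],[0,-0.0171,0.0013],[0.0014,-0.0193,0.0013],[0.0014,-0.0193,0.0013],[0.0014,-0.0193,0.0013],[0.0014,-0.0193,0.0013]], angular=[[0,0,0],[0,0,0],[0,0,-0.028],[0,0,-0.056],[0,0,-0.056],[0,0,-0.056],[0,0,-0.056]])

```text
t: 8.95
tool_pos: [677.5, -152.1, 140.7]
ee_rot: [3.141, -0.001, 0.479]
wrist_force: [3.6, -1.4, 2.5]
gripper_width: 0.4
grip_force: 1.9
```

```bash
python3 - <<'E'
from w import *
o=manip.get_obs();print(o['tool_pos'],o['ee_rot'],o['wrist_force'])
E
```

```text
[ 677.45382374 -152.12209851  140.67981832] [ 3.14066188e+00 -9.49991604e-04  4.79105508e-01] [ 3.58539093 -1.40588343  2.45202343]
```

Scaled: -45 mm / 800 = -0.0563, -37.6 mm / 800 = -0.047.

Call:
play_rows(grip=[0,0,0,0,0,0,0,0,0,0,0,0,0], slide=[[0,0.015,0],[0,0.015,0],[0,0.015,-0.05],[0,0.015,-0.0563],[-0.047,-0.0303,-0.0563],[-0.047,-0.0303,-0.0563],[-0.047,-0.0303,-0.0563],[-0.047,-0.0303,-0.025],[-0.047,-0.0303,-0.0063],[-0.047,-0.0303,0.0038],[-0.047,-0.0303,0.0088],[-0.047,-0.0303,0.0138],[-0.047,-0.0303,0.0138]], angular=[[0,0,0],[0,0,0],[0,0,0],[0,0,0],[0,0,0],[0,0,0],[0,0,0],[0,0,0],[0,0,0],[0,0,0],[0,0,0],[0,0,0],[0,0,0]])

```text
t: 10.25
tool_pos: [632.2, -147.4, 129.4]
ee_rot: [-3.14, 0.001, 0.48]
wrist_force: [-1.6, 0.2, 2.4]
gripper_width: 0.4
grip_force: 1.3
```

It is yielding, so the notch is over the pin. I'll keep pressing.

Scaled: 11 mm / 800 = 0.0138, 10 mm / 800 = 0.0125.

Call:
play_rows(grip=[0,0,0,0,0,0,0,0], slide=[[0,0,0.0025],[0,0,0.005],[0,0,0.0075],[0,0,0.01],[0,0,0.0113],[0,0,0.0125],[0,0,0.0138],[0,0,0.0138]], angular=[[0,0,0],[0,0,0],[0,0,0],[0,0,0],[0,0,0],[0,0,0],[0,0,0],[0,0,0]])

```text
t: 11.05
tool_pos: [632.4, -147.5, 121.2]
ee_rot: [-3.141, 0.001, 0.48]
wrist_force: [-6.9, 2.7, 14.0]
gripper_width: 0.2
grip_force: 6.9
```

Scaled: 3 mm / 800 = 0.0038, 2 mm / 800 = 0.0025.

Call:
play_rows(grip=[0,0,0,0], slide=[[0,0,0.0013],[0,0,0.0025],[0,0,0.0038],[0,0,0.0038]], angular=[[0,0,0],[0,0,0],[0,0,0],[0,0,0]])

```text
t: 11.45
tool_pos: [632.4, -147.5, 121.0]
ee_rot: [-3.141, 0.0, 0.48]
wrist_force: [-11.9, 3.7, 23.9]
gripper_width: 0.1
grip_force: 12.1
```

The lid is home against the hard stop. Next is the catch: I'll lift off and go behind the knob.

Scaled: 104 mm / 800 = 0.13, -31.6 mm / 800 = -0.0395, -0.098 rad / 1.5708 = -0.0624.

Call:
play_rows(grip=[0,0,0,0,0,0,0,0,0], slide=[[0,0,-0.0188],[0,0,-0.0625],[0,0,-0.1],[-0.02,0.065,-0.1],[-0.0395,0.13,-0.1],[-0.0395,0.13,-0.1],[-0.0395,0.13,-0.1],[-0.0395,0.13,-0.1],[-0.0395,0.13,-0.1]], angular=[[0,0,0],[0,0,0],[0,0,0],[0,0,-0.0318],[0,0,-0.0624],[0,0,-0.0624],[0,0,-0.0624],[0,0,-0.0624],[0,0,-0.0624]])

```text
t: 12.35
tool_pos: [652.0, -252.6, 194.0]
ee_rot: [-3.139, 0.001, 0.579]
wrist_force: [0.0, 0.5, -0.4]
gripper_width: 0.6
grip_force: 0.0
```

```bash
python3 - <<'E'
from w import *
o=manip.get_obs();print(o['tool_pos'],o['ee_rot'],o['wrist_force'])
piv=np.array([662.7,-213.6])
def fp(q,g):
    p=3.742-q;e=np.array([np.cos(p),np.sin(p)]);return (*(piv+31*e-g*np.array([e[1],-e[0]])),138,p-np.pi)
w=[fp(.03,29)];w=[(w[0][0],w[0][1],o['tool_pos'][2],w[0][3])]+w+[fp(.03,23)]
w+=[fp(q,20.5) for q in np.linspace(.03,1.71,17)]
rows(o['tool_pos'],o['ee_rot'],w)
t=grab('top','top2.png')
E
```

```text
[ 651.96058014 -252.56974357  193.9851278 ] [-3.13873796e+00  7.72803713e-04  5.79218637e-01] [ 0.03562824  0.495309   -0.3997327 ]
[-0.9, 2.0, -0.0] [-0.003, 0.001, 0.009]
[-0.9, 2.2, 56.0] [-0.003, 0.001, 0.009]
[-0.8, -3.8, 56.0] [-0.003, 0.001, 0.009]
[-0.8, -6.3, 56.0] [-0.003, 0.001, 0.009]
[-2.8, -9.7, 56.0] [-0.003, 0.001, 0.114]
[-4.3, -13.3, 56.0] [-0.003, 0.001, 0.219]
[-5.5, -17.0, 56.0] [-0.003, 0.001, 0.324]
[-6.4, -20.8, 56.0] [-0.003, 0.001, 0.429]
[-6.8, -24.7, 56.1] [-0.003, 0.002, 0.534]
[-6.7, -28.6, 56.1] [-0.003, 0.002, 0.639]
[-6.3, -32.5, 56.1] [-0.002, 0.002, 0.744]
[-5.5, -36.3, 56.1] [-0.002, 0.002, 0.849]
[-4.3, -40.0, 56.1] [-0.002, 0.002, 0.954]
[-2.7, -43.6, 56.1] [-0.002, 0.002, 1.059]
[-0.7, -46.9, 56.1] [-0.002, 0.002, 1.164]
[1.6, -50.1, 56.1] [-0.002, 0.002, 1.269]
[4.2, -53.0, 56.1] [-0.002, 0.003, 1.374]
[7.1, -55.6, 56.1] [-0.002, 0.003, 1.479]
[10.3, -57.8, 56.1] [-0.002, 0.003, 1.584]
[13.7, -59.8, 56.1] [-0.001, 0.003, 1.689]
```

Scaled: 55 mm / 800 = 0.0688, -5.5 mm / 800 = -0.0069, 0.534 rad / 1.5708 = 0.34.

Call:
play_rows(grip=[0,0,0,0,0,0,0,0,0,0,0,0], slide=[[-0.0013,0.0025,0.025],[-0.0013,0.0025,0.0563],[-0.0013,0.0025,0.0688],[-0.0013,0.0025,0.0688],[-0.0013,-0.005,0.0688],[-0.0013,-0.0075,0.0688],[-0.0035,-0.0121,0.0688],[-0.0054,-0.0166,0.0688],[-0.0069,-0.0213,0.0688],[-0.008,-0.026,0.0688],[-0.0085,-0.0309,0.0688],[-0.0085,-0.0309,0.0688]], angular=[[0,0,0],[0,0,0],[0,0,0],[0,0,0],[0,0,0],[0,0,0],[0,0,0.0726],[0,0,0.1394],[0,0,0.2063],[0,0,0.2731],[0,0,0.34],[0,0,0.34]])

```text
t: 13.6
tool_pos: [633.1, -238.7, 141.1]
ee_rot: [3.139, -0.0, 0.044]
wrist_force: [-0.3, -3.4, 0.9]
gripper_width: 0.7
grip_force: 1.8
```

```bash
python3 - <<'E'
from w import *
o=manip.get_obs();print(o['tool_pos'],o['ee_rot'],o['wrist_force'])
piv=np.array([662.7,-213.6])
def fp(q,g):
    p=3.742-q;e=np.array([np.cos(p),np.sin(p)]);return (*(piv+31*e-g*np.array([e[1],-e[0]])),138.5,p-np.pi)
rows(o['tool_pos'],o['ee_rot'],[fp(q,20.5) for q in np.linspace(.66,1.71,11)])
E
```

```text
[ 633.07563766 -238.68713124  141.12418148] [ 3.13913044e+00 -3.88562852e-04  4.39002202e-02] [-0.33991213 -3.3812813   0.86766362]
[-2.3, -6.6, 2.6] [0.002, -0.001, 0.103]
[-3.9, -10.1, 2.6] [0.002, -0.001, 0.208]
[-5.1, -13.8, 2.6] [0.002, -0.001, 0.313]
[-6.0, -17.6, 2.6] [0.002, -0.001, 0.418]
[-6.4, -21.5, 2.6] [0.002, -0.001, 0.523]
[-6.4, -25.4, 2.6] [0.002, -0.001, 0.628]
[-6.1, -29.3, 2.5] [0.002, -0.001, 0.733]
[-5.3, -33.1, 2.5] [0.002, -0.001, 0.838]
[-4.1, -36.8, 2.5] [0.002, -0.002, 0.943]
[-2.5, -40.4, 2.5] [0.002, -0.002, 1.048]
[-0.6, -43.8, 2.5] [0.002, -0.002, 1.153]
```

Pushing (3.4 N); continuing round.

Scaled: -43.8 mm / 800 = -0.0548, -40.4 mm / 800 = -0.0505, 1.153 rad / 1.5708 = 0.734.

Call:
play_rows(grip=[0,0,0,0,0,0,0,0,0,0,0,0,0], slide=[[-0.0029,-0.0083,0.0019],[-0.0049,-0.0126,0.0019],[-0.0064,-0.0173,0.0019],[-0.0075,-0.022,0.0019],[-0.008,-0.0269,0.0019],[-0.008,-0.0318,0.0019],[-0.0076,-0.0366,0.0019],[-0.0066,-0.0414,0.0019],[-0.0051,-0.046,0.0019],[-0.0031,-0.0505,0.0019],[-0.0008,-0.0548,0.0019],[-0.0008,-0.0548,0.0019],[-0.0008,-0.0548,0.0019]], angular=[[0,0,0.0656],[0,0,0.1324],[0,0,0.1993],[0,0,0.2661],[0,0,0.333],[0,0,0.3998],[0,0,0.4666],[0,0,0.5335],[0,0,0.6003],[0,0,0.6672],[0,0,0.734],[0,0,0.734],[0,0,0.734]])

```text
t: 14.9
tool_pos: [630.1, -193.6, 138.7]
ee_rot: [3.141, 0.001, -1.106]
wrist_force: [-2.7, -1.2, 3.0]
gripper_width: 0.4
grip_force: 1.5
```

Scaled: -3 mm / 800 = -0.0038, -2 mm / 800 = -0.0025.

Call:
play_rows(grip=[0,0,0,0], slide=[[0,-0.0013,0],[0,-0.0025,0],[0,-0.0038,0],[0,-0.0038,0]], angular=[[0,0,0],[0,0,0],[0,0,0],[0,0,0]])

```text
t: 15.3
tool_pos: [632.7, -192.1, 137.6]
ee_rot: [3.14, 0.002, -1.109]
wrist_force: [-4.2, -1.2, 3.7]
gripper_width: 0.3
grip_force: 1.9
```

Scaled: 240 mm / 800 = 0.3, 200 mm / 800 = 0.25.

Call:
play_rows(grip=[0,0,0,0,0,0,0,0,0,0,0,0,0,0,0,0,0,0], slide=[[0,-0.0019,0],[0,-0.0019,0],[0,0.015,0],[0,0.015,0],[0,0.015,-0.0625],[0,0.015,-0.125],[0,0.015,-0.1875],[0,0.015,-0.2125],[0.05,0.04,-0.2125],[0.1,0.065,-0.2125],[0.15,0.09,-0.2125],[0.2,0.115,-0.2125],[0.25,0.14,-0.2125],[0.3,0.165,-0.2125],[0.3,0.165,-0.2125],[0.3,0.165,-0.2125],[0.3,0.165,-0.2125],[0.3,0.165,-0.2125]], angular=[[0,0,0],[0,0,0],[0,0,0],[0,0,0],[0,0,0],[0,0,0],[0,0,0],[0,0,0],[0,0,0],[0,0,0],[0,0,0],[0,0,0],[0,0,0],[0,0,0],[0,0,0],[0,0,0],[0,0,0],[0,0,0]])

```text
t: 17.1
tool_pos: [622.7, -464.3, 308.5]
ee_rot: [3.142, 0.001, -1.107]
wrist_force: [-0.1, -0.0, 1.1]
gripper_width: 0.4
grip_force: 0.0
```

```bash
python3 - <<'E'
from h import *
d=grab('top','top3.png');s=grab('side','side3.png')
a=cv2.resize(cv2.imread('pics/top3.png')[115:200,225:310],(595,595),interpolation=cv2.INTER_CUBIC)
cv2.imwrite('pics/ct3.png',a)
o=manip.get_obs();print(o['tool_pos'],o['wrist_force'],o['qvel'])
E
```

```text
[ 622.64204201 -464.44822005  308.697774  ] [-0.2747133  -0.07249762  0.15781218] [-0.00527123  0.00151524 -0.00168721 -0.00196502  0.00148574 -0.00070553]
```

View pics/ct3.png

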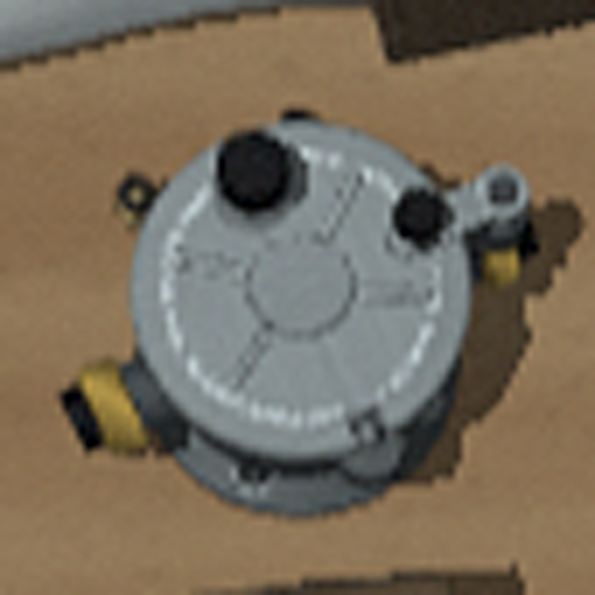

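The lid is seated with the notch (370,425) over the pin, and the catch lies over the lid with its knob at (421,214) and pivot at (503,190). I'll check the catch angle.

```bash
python3 - <<'E'
from h import *
t=grab('top');f=lambda p:((p[0]+.5)/7-.5+225,(p[1]+.5)/7-.5+115)
K=onz(t,*f((421,214)),153.5);V=onz(t,*f((503,190)),131.5);L=onz(t,*f((300,288)),121)
S=onz(t,*f((254,170)),151);N=onz(t,*f((370,425)),118)
a=lambda p,q:np.arctan2(*(q-p)[1::-1])
print('catch',1.745-(a(V,K)-a(V,L)),np.hypot(*(K-V)[:2]),K,V,L,'stub-notch',a(L,S),a(N,S))
E
```

```text
catch 1.7197467840396972 30.554992199270316 [ 647.61397883 -186.11576652  153.5       ] [ 660.84213921 -213.65888402  131.5       ] [ 631.30161995 -147.94886421  121.        ] stub-notch 0.4326246302861037 0.45036595325480006
```

```bash
python3 -c "
from cell import manip
print(manip.finish_job())"
```

```text
the job is handed in; nothing more can be done
None
```

The job is handed in: the lid is pressed home against its stop with the notch over the pin, the catch is turned to about 1.72 rad over it (from the last top picture), and the arm is clear; no verdict came back.

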